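Fit a tanged spindle through two bearing plates into its drive

ROBOT

A 6-joint arm with a two-finger parallel gripper is mounted at the origin on a cart in front of the work surface, level with it; the furniture and walls round the work are solid. World frame = base frame: x ahead of the robot, y to its left, z up, the work surface at z = 0. Lengths are in mm, angles in rad, forces in N, time in s.
With the tool pointing down it reaches from about 325 to 775 mm from the base axis. Payload 9.3 kg.
Tool frame: the origin (TCP) lies midway between the tips of the shut fingers; the grasp point (between the pads) lies 19 mm behind it (manip.tcp_to_grasp is the distance from the TCP to the grasp point, in mm); z points along the fingers, y is the line along which they close (so a half turn about z gives the same grasp; the last joint's range is limited). The gripper opens to 85 mm and grips with 20 to 120 N. Pads are 22 mm wide; open, the fingers measure 114 mm over their backs; the gripper's body (76 mm by 85 mm) begins 54 mm behind the grasp point. The pads swing forward as they close: fully open they stand 13 mm farther back than shut.
Start: joints at [-1.475, 0.259, 0.021, 1.334, 0, 1.418], TCP at [135.426, -533.063, 231.279] pointing down, gripper open.
Joint ranges: [-3.04, 3.04], [-0.91, 1.82], [-1.04, 1.36], [-1.92, 1.95], [-1.52, 1.45], [-3.14, 3.14]. Speed limits (rad/s): [2.22, 2.22, 2.79, 3.14, 3.14, 3.14].

INTERFACE

Orientations are given as a unit quaternion [w, x, y, z].
In Python, from bench import manip, imaging, job gives the robot as it stands.
- The arm moves only by the tool apply_moves, never from a script. Its argument "series" is a list of rows, each a list of 7 numbers: the shift along the tool's x, y, z in cm, then the turn, a rotation vector about the tool's x, y, z in degrees, then the opening, from -1 (shut) to 1 (fully open). In form: [[x, y, z, wx, wy, wz, fingers], ...]. A call has 1 to 20 rows; each row shifts and turns the commanded pose from where the row before left it, along the tool's axes as they then stand; what a row does not reach is not made up. A row lasts 1/10 s, in which the tool goes at most 50 mm and 8.59 degrees, less where a joint would pass 70% of its speed; a pose out of reach is approached as far as the arm can. A call with a gripper value outside its range is refused whole. The fingers move at their own pace and stop on an object; "squeeze" is the grip in N (left out, the last holds). Time passes only in rows, so rows that do not move let the fingers close. It gives the time, the measured TCP pose, the force, the opening and the grip force at its end, in the units of the state.
- manip.get_state(): the state, without advancing time (a new reading comes with each control period).
- imaging.get_image(name): name is "scene" or "top" or "wrist"; returns a dict with "pixels" (384x512x3 uint8, blue, green, red), "range_z" (384x512 float32, mm along the optical axis (not along the pixel's ray), 0 where there is no reading), "K" (3x3 intrinsics, pixels), "R" (3x3) and "t" (3): a world point X has camera coordinates R X + t; the wrist camera has in their place "T_tool_cam" (4x4, takes a point from camera to tool coordinates, whose origin is the TCP and whose axes are the flange's). Camera axes: x right, y down, z forward; pixel columns grow to the right and rows downward; lengths in mm; the calibration is good to about 2 mm. The wrist camera is an equidistant fisheye: a pixel r from the principal point sees the ray r / f radians off the axis. A picture is of the moment at which its call begins: read the wrist's pose just before it.
- job.close_job(): hands the job in; it is judged then, once.
The state is a dict: "time_s": time; "joint_pos": joint angles; "joint_velocities": joint speeds; "tau": joint torques, N m; "ee_pos": TCP position; "orientation": TCP orientation; "ft_force": force on the tool from outside, world axes, zero at the start; "torque": the same for the moment, N m; "width": opening from 0.0 (shut) to 1.0 (fully open); "grip_force": force on a finger pad.
Only numpy, scipy, OpenCV 4.12 (cv2) and the standard library are available. Lean on these libraries where they do the work, as an engineer would, in place of code of your own. Each camera call takes 0.05 s, during which the arm holds its last target. There are 200 camera calls.

TASK

Take the steel spindle out of its storage block and thread it, tang first, straight down through the holes of both plates of the bearing stand. Then, pressing only lightly (never more than about 20 N), turn it until its tang falls into the slot of the drive dog below and its collar sits home on the upper plate, and let go of it. Leave the other things on the bench where they are.

Things in the scene. Friction and masses are not known exactly. Their poses are not given: they have to be found in the camera images.
- spindle: loose bright steel spindle, 0.18 kg, 111 mm long, upright in the storage block at first. Origin at the free end of its tang, z up its axis. Upward: tang 0-12 mm (flat tongue, 14 mm along x, 6 mm along y), round shaft of diameter 16 mm to 72 mm (2.5 mm lead-in at its foot), collar of diameter 28 mm to 77 mm, head with flats to 111 mm. Looks the same after half a turn.
- spindle_grip (a point): grasp point on the spindle's axis in its head, 99 mm above the tip of the tang; the head is a block 24 mm along the spindle's x and 20 mm along its y, 34 mm high: grasp it from above across y
- storage_block: fixed square aluminium block (46 x 46 mm, top 84 mm above the bench) on a grey foot 74 x 66 mm, with an upright round hole of 18 mm; the spindle hangs in it by its collar. Origin under its centre, z up.
- bearing_stand: fixed stand, 100 mm (its x) by 90 mm, 96 mm high: grey base 12 mm thick, four pillars, two aluminium plates 8 mm thick, each with a round hole of 17.5 mm on the same upright axis. Origin under its centre on that axis, z up. Fully home, the spindle's collar rests on the upper plate and the tip of its tang is 24 mm above the bench.
- upper_bore (a point): centre of the hole at the top face of the stand's upper plate, 96 mm above the bench
- lower_bore (a point): centre of the hole at the top face of the stand's lower plate, 58 mm above the bench
- dog_top (a point): centre of the top of the steel drive dog under the plates, 34 mm above the bench; across it runs an open slot 7.5 mm wide, 12 mm deep. The slot's direction is not reported (this point's axes are the stand's): up to 60 degrees either side of the stand's x. A brake holds the dog (slips above 0.15 N m). The tang enters within about 6 degrees of the slot; else it rests on top, collar 10 mm too high.
- hex_keys: bystander: folding hex-key set, dark, 30 x 106 x 26 mm, near the bench edge; origin under its centre
- specimen_a: bystander: flat light tensile specimen, 19 x 115 x 8 mm, behind the work; origin under its centre
- specimen_b: bystander: flat cream tensile specimen, 19 x 115 x 8 mm, behind the work; origin under its centre
There are look-alikes about, which are no part of the job. What is meant by the spindle is not purple, and is the smaller of those in its own colour.

How it is judged (in metres and radians):
On the way:
1. the spindle has been passed through both plates, its tang below the lower one (z of spindle in the frame of bearing_stand below 0.04 m and horizontal distance between spindle and bearing_stand below 0.005 m), for 0.2 s.
At the end, for the whole second after the job is handed in: the spindle stands in the bearing stand through both plates with its tang in the drive dog's slot: tip of the tang less than 26.5 mm above the stand's foot (24 mm is fully home), within 3 mm of the stand's axis, upright within 0.06 rad, at rest and released (z of spindle in the frame of bearing_stand below 0.0265 m and horizontal distance between spindle and bearing_stand below 0.003 m and angle between spindle's own z axis and vertical below 0.06 rad and linear speed of spindle below 0.02 m/s and contact force between the fingers and spindle below 0.1 N); the robot touches nothing.
It fails at once if the spindle presses on the stand or its drive dog with more than 30 N (contact force between spindle and bearing_stand above 30 N).
It fails at once if the hex keys or a specimen are moved by more than 30 mm (distance of any of hex_keys, specimen_a, specimen_b from where it was at the start of the episode above 0.03 m).
It also fails if it takes over 72 s, if anything falls off the work surface, if the arm or the gripper's body presses on something with over 40 N, if the wrist force passes 120 N, or if a joint passes its speed limit or range.

## Working session

There is one attempt and no reset: what is moved stays moved. The work goes in short steps, Python scripts to look and compute and a tool call to move; the robot and the scene stay as the last step left them, time stands still between calls to the robot, and variables do not carry over. Pictures are saved under pics/ and viewed, at most 10 in all, crops included, and the job is handed in when it is done.

Besides the shell and the picture viewer there is one more tool, called after ">>>" in YAML: its name, and indented under it one key for each argument. apply_moves: Moves the arm, as the interface text tells. Its arguments: {"type":"object","properties":{"series":{"type":"array"},"squeeze":{"type":"number"}},"required":["series"]}

```bash
mkdir -p pics; cat > h.py <<'E'
import numpy as np,cv2
from bench import manip,imaging,job
def pts(d):
    K,R,t=d['K'],np.array(d['R']),np.array(d['t']).ravel()
    z=d['range_z'];v,u=np.indices(z.shape)
    c=np.stack([(u-K[0][2])/K[0][0]*z,(v-K[1][2])/K[1][1]*z,z],-1)
    return (c-t)@R
E
python3 - <<'E'
from h import *
s=imaging.get_image('scene');t=imaging.get_image('top')
np.save('scene.npy',s,allow_pickle=True);np.save('top.npy',t,allow_pickle=True)
cv2.imwrite('pics/s.png',s['pixels']);cv2.imwrite('pics/t.png',t['pixels'])
print(manip.get_state());print(t['K'],t['R'],t['t'])
E
```

```text
{'time_s': 0.1, 'joint_pos': array([-1.47459452e+00,  2.59116302e-01,  2.08729971e-02,  1.33371713e+00,
       -6.99942045e-06,  1.41824832e+00]), 'joint_velocities': array([ 0.00066826, -0.00169669,  0.00202742, -0.00075265, -0.00017634,
        0.00198261]), 'tau': array([ 5.14720581e-03, -5.56691730e+01,  3.45071590e+01,  1.15235968e-02,
       -1.67629782e-04, -5.87467397e-06]), 'ee_pos': array([ 135.40325768, -532.82019913,  230.75118677]), 'orientation': array([-5.81919717e-04,  9.92275238e-01,  1.24054477e-01,  1.28977228e-05]), 'ft_force': array([0.84799197, 0.04146833, 0.43129945]), 'torque': array([0.01821211, 0.0240741 , 0.00538341]), 'grip_force': 0.0, 'width': 1.000969039977923}
[[490.2559757    0.         252.53245108]
 [  0.         490.2559757  188.58107158]
 [  0.           0.           1.        ]] [[ 2.43665928e-02 -9.99695883e-01  3.79613345e-03]
 [-9.89777999e-01 -2.46582548e-02 -1.40468800e-01]
 [ 1.40519688e-01 -3.34583301e-04 -9.90077828e-01]] [-168.11294886  594.36785997 1161.87279178]
```

View pics/s.png

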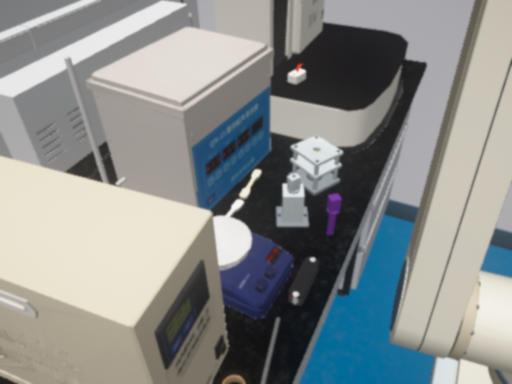

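View pics/t.png

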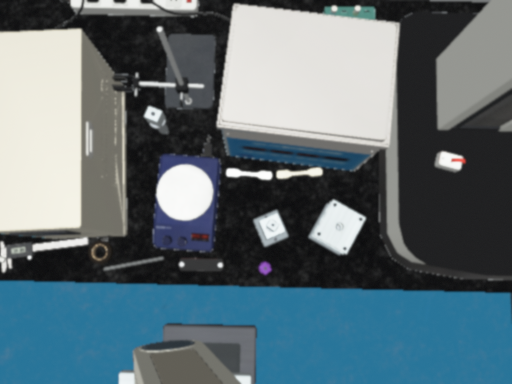

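Scene: storage block with its spindle at scene (292,200) and top (271,226); stand at top (338,227). Candidates: bright spindle in the block, top (271,226); larger grey thing, top (155,117); purple one, top (265,268). I choose the one in the block and check it in a close crop.

```bash
python3 - <<'E'
from h import *
t=np.load('top.npy',allow_pickle=True).item();s=np.load('scene.npy',allow_pickle=True).item()
c=cv2.resize(t['pixels'][190:275,235:380],None,fx=5,fy=5,interpolation=cv2.INTER_CUBIC)
cv2.imwrite('pics/c.png',c)
for n,d in(('top',t),('scene',s)):
  P=pts(d);ok=d['range_z']>0
  V,U=np.indices(ok.shape)
  if n=='top': box=[(240,190,300,255),(300,190,375,262),(245,255,285,280),(135,95,175,135)]
  else: box=[(270,165,315,235),(285,130,350,195)]
  for b in box:
    m=ok&(U>=b[0])&(U<b[2])&(V>=b[1])&(V<b[3])
    z=P[...,2]
    print(n,b,np.histogram(z[m],bins=np.arange(0,160,8))[0])
    for lo,hi in((78,90),(92,102),(85,95),(112,130)):
      q=P[m&(z>lo)&(z<hi)]
      if len(q)>8:
        (cx,cy),(w,h),a=cv2.minAreaRect(q[:,:2].astype(np.float32));print(lo,hi,len(q),np.round(q.mean(0),1),'rect',np.round([cx,cy,w,h,a],1))
E
```

```text
top (240, 190, 300, 255) [2057  174    3    5    5    3    6    2    6    8  262   20    1    3
   10   86    1    0    0]
78 90 282 [ 504.8 -200.1   84.5] rect [ 505.6 -200.2   46.1   45.9   24.6]
85 95 128 [ 504.7 -199.1   86.8] rect [ 505.7 -200.2   45.7   45.9   24.4]
112 130 97 [ 505.2 -200.   123. ] rect [ 505.1 -200.2   24.    19.8   54. ]
top (300, 190, 375, 262) [2161  159   14    3   13    0   35   96    2    0    1  553  961    1
    0    0    0    0    0]
92 102 1475 [ 507.3 -356.7   96.8] rect [ 507.8 -356.9   86.8   96.5   61.4]
85 95 329 [ 507.8 -355.6   93.6] rect [ 507.8 -357.2   86.4   96.5   61.6]
top (245, 255, 285, 280) [561   0   0   0   0   0   0   0   0  21   1   1   0  61  32   0   0   0
   0]
78 90 9 [ 408.  -185.9   79.4] rect [ 406.5 -185.9   19.3   22.3   84.1]
112 130 32 [ 406.4 -185.5  113.4] rect [ 408.4 -184.3   22.2   17.5   45.7]
top (135, 95, 175, 135) [608  96  40   9   6  11   6  13   6   6   0   0   3  30  24  21  15  26
  20]
112 130 47 [737.8  71.2 120. ] rect [738.5  72.4  20.1  39.8  22. ]
scene (270, 165, 315, 235) [690 311  73  78  68  62 115 135  62  59 208  38  38  41  39  69   0   0
   0]
78 90 232 [ 502.  -191.2   83.4] rect [ 509.6 -233.4   53.9  124.8    9. ]
92 102 48 [ 502.3 -192.7   97.5] rect [ 501.6 -192.1   28.5   14.7   24.1]
85 95 63 [ 501.7 -194.9   88.7] rect [ 511.  -240.3   51.7  112.1    7.5]
112 130 108 [ 504.4 -195.5  119.9] rect [ 505.1 -197.9   24.3   22.5   55.5]
scene (285, 130, 350, 195) [288 459 136 166 159 143 302 447 111  64 148 758 221  48  39  69   0   0
   0]
78 90 197 [ 500.9 -248.5   85.1] rect [ 485.  -280.6  124.6  179.7   16.5]
92 102 878 [ 505.7 -344.2   95.2] rect [ 522.  -301.9  217.2  111.6   74.6]
85 95 564 [ 503.7 -330.6   92.8] rect [ 519.  -300.4  222.5  114.9   77.8]
112 130 108 [ 504.4 -195.5  119.9] rect [ 505.1 -197.9   24.3   22.5   55.5]
```

View pics/c.png

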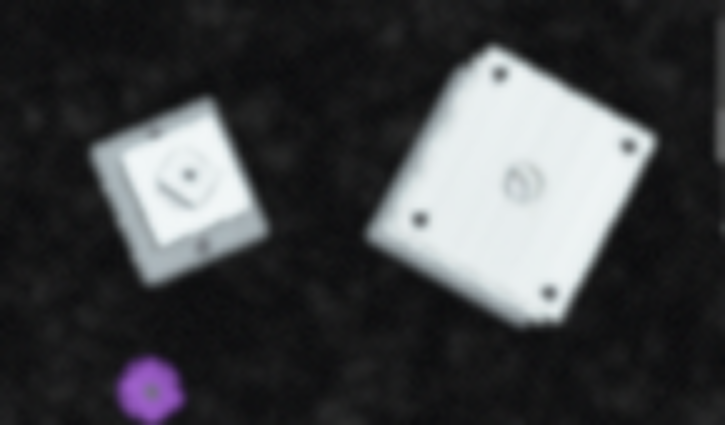

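The crop shows the bright spindle in its block (crop ~187,180; measured head 24 x 20 mm, top at z=123 as expected), the stand to the right with its bore at crop (523,183), and the purple look-alike at lower left. The other grey spindle at (738,72) is a different, larger one. So the one in the block is right: head at (505,-200), its x at 54°.

>>> apply_moves:
  series:
    - [0,0,0,0,0,-8,1]
    - [0,0,0,0,0,-8,1]
    - [0,0,0,0,0,-8,1]
    - [0,0,0,0,0,-8,1]
    - [0,0,0,0,0,-8,1]
    - [4.05,0.88,0,0,0,0,1]
    - [4.05,0.88,0,0,0,0,1]
    - [4.05,0.88,0,0,0,0,1]
    - [4.05,0.88,0,0,0,0,1]
    - [4.05,0.88,0,0,0,0,1]
    - [4.05,0.88,0,0,0,0,1]
    - [4.05,0.88,0,0,0,0,1]
    - [4.05,0.88,0,0,0,0,1]
    - [4.05,0.88,0,0,0,0,1]
    - [4.05,0.88,0,0,0,0,1]
    - [4.05,0.88,0,0,0,0,1]
    - [4.05,0.88,0,0,0,0,1]
    - [0,0,0,0,0,0,1]
    - [0,0,0,0,0,0,1]
  squeeze: 60

```text
time_s: 2.0
ee_pos: [505.3, -199.5, 230.7]
orientation: [-0.0, 0.889, 0.457, -0.0]
ft_force: [-0.4, -0.5, 0.2]
width: 0.997
grip_force: 0.0
```

```bash
cat >> h.py <<'E'
from scipy.spatial.transform import Rotation as Ro
def tool():
    s=manip.get_state();q=s['orientation'];return Ro.from_quat([q[1],q[2],q[3],q[0]]).as_matrix(),np.array(s['ee_pos'])
def wrist(name):
    Rt,p=tool();d=imaging.get_image('wrist');np.save(name+'.npy',dict(d,Rt=Rt,p=p),allow_pickle=True);cv2.imwrite(f'pics/{name}.png',d['pixels']);return dict(d,Rt=Rt,p=p)
def wray(d,u,v):
    K=d['K'];x=(np.asarray(u,float)-K[0][2])/K[0][0];y=(np.asarray(v,float)-K[1][2])/K[1][1]
    r=np.hypot(x,y)+1e-9;k=np.sin(r)/r
    c=np.stack([x*k,y*k,np.cos(r)],-1);T=np.array(d['T_tool_cam'])
    return d['Rt']@T[:3,3]+d['p'],c@T[:3,:3].T@d['Rt'].T
def plane(d,u,v,h):
    o,r=wray(d,u,v);return o+r*((h-o[2])/r[...,2])[...,None]
def wpts(d):
    z=d['range_z'];v,u=np.indices(z.shape);K=d['K']
    x=(u-K[0][2])/K[0][0];y=(v-K[1][2])/K[1][1];r=np.hypot(x,y)
    o,w=wray(d,u,v);return o+w*(z/np.cos(r))[...,None]
E
python3 - <<'E'
from h import *
d=wrist('w1');print(d['p'],d['Rt'],d['T_tool_cam'],d['K'])
E
```

```text
[ 505.33707856 -199.45623164  230.68234139] [[ 5.82325538e-01  8.12954907e-01 -1.13388952e-03]
 [ 8.12955636e-01 -5.82325472e-01  4.21630811e-04]
 [-3.17525912e-04 -1.16732826e-03 -9.99999268e-01]] [[ 1.17473990e-03 -9.60403557e-01 -2.78610170e-01  7.13118268e+01]
 [ 9.99998807e-01  1.40771369e-03 -6.36138800e-04 -1.35184590e+00]
 [ 1.00315332e-03 -2.78609090e-01  9.60404065e-01 -1.42774217e+02]
 [ 0.00000000e+00  0.00000000e+00  0.00000000e+00  1.00000000e+00]] [[297.31863964   0.         253.65921665]
 [  0.         297.31863964 196.36833689]
 [  0.           0.           1.        ]]
```

View pics/w1.png

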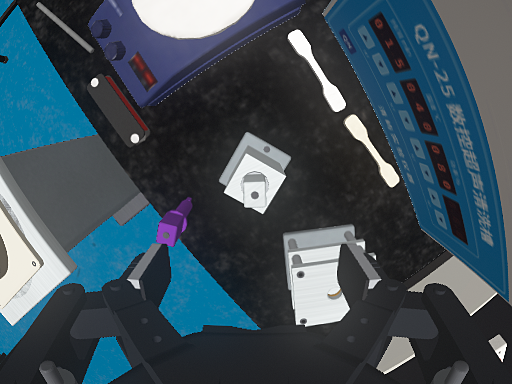

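The wrist view shows the spindle's head at (255,195), square to the fingers; the stand lies at (320,280), purple at (172,230). Measuring with wrist depth.

```bash
python3 - <<'E'
from h import *
d=np.load('w1.npy',allow_pickle=True).item();P=wpts(d);z=P[...,2];V,U=np.indices(z.shape)
m=(U>235)&(U<275)&(V>165)&(V<215)&(d['range_z']>0)
q=P[m&(z>117)&(z<130)];print(len(q),q[:,2].mean(),cv2.minAreaRect(q[:,:2].astype(np.float32)))
m=(U>215)&(U<295)&(V>125)&(V<220)
q=P[m&(z>79)&(z<86.5)];print(len(q),q[:,2].mean(),cv2.minAreaRect(q[:,:2].astype(np.float32)))
E
```

```text
606 122.84181783323781 ((504.5561828613281, -198.2001953125), (24.202890396118164, 19.44147300720215), 55.115291595458984)
1272 84.03722872212218 ((504.682373046875, -198.29527282714844), (46.593955993652344, 46.507301330566406), 23.990602493286133)
```

>>> apply_moves:
  series:
    - [0,0,3,0,0,0,1]
    - [0,0,3,0,0,0,1]
    - [0,0,3,0,0,0,1]
    - [0,0,2,0,0,0,1]
    - [0,0,1.5,0,0,0,1]
    - [0,0,1.3,0,0,0,1]
    - [0,0,0,0,0,0,1]
    - [0,0,0,0,0,0,-1]
    - [0,0,0,0,0,0,-1]
    - [0,0,0,0,0,0,-1]
    - [0,0,0,0,0,0,-1]
    - [0,0,0,0,0,0,-1]
    - [0,0,0,0,0,0,-1]
    - [0,0,0,0,0,0,-1]
    - [0,0,0,0,0,0,-1]
    - [0,0,0,0,0,0,-1]
    - [0,0,0,0,0,0,-1]
  squeeze: 60

```text
time_s: 3.75
ee_pos: [505.2, -200.4, 93.9]
orientation: [0.0, 0.89, 0.456, 0.0]
ft_force: [-1.4, -0.4, 5.4]
width: 0.224
grip_force: 58.4
```

>>> apply_moves:
  series:
    - [0,0,-1,0,0,0,-1]
    - [0,0,-2,0,0,0,-1]
    - [0,0,-2,0,0,0,-1]
    - [0,0,-3,0,0,0,-1]
    - [0,0,-3,0,0,0,-1]
    - [0,0,-1,0,0,0,-1]
    - [0,0,0,0,0,0,-1]
    - [0,0,0,0,0,0,-1]

```text
time_s: 4.55
ee_pos: [504.6, -200.0, 212.1]
orientation: [-0.001, 0.89, 0.456, -0.0]
ft_force: [-0.3, -0.0, -1.8]
width: 0.223
grip_force: 59.1
```

```bash
python3 - <<'E'
from h import *
s=manip.get_state();print(s['ee_pos'],s['ft_force'],s['width'],s['joint_pos'])
d=wrist('w2')
s=imaging.get_image('scene');np.save('scene2.npy',s,allow_pickle=True)
a=cv2.resize(s['pixels'][90:250,220:380],(480,480),interpolation=cv2.INTER_CUBIC)
b=cv2.resize(d['pixels'][150:384,130:400],(300,260));c=np.zeros((480,800,3),np.uint8);c[:,:480]=a;c[:260,480:780]=b
cv2.imwrite('pics/c2.png',c)
E
```

```text
[ 504.63229559 -200.03779668  212.05633053] [-0.28249037 -0.0395044  -1.78749498] 0.2234716287473005 [-5.32031795e-01  2.53627508e-01 -3.43511732e-02  1.28441200e+00
  1.48128253e-05  1.66261441e+00]
```

View pics/c2.png

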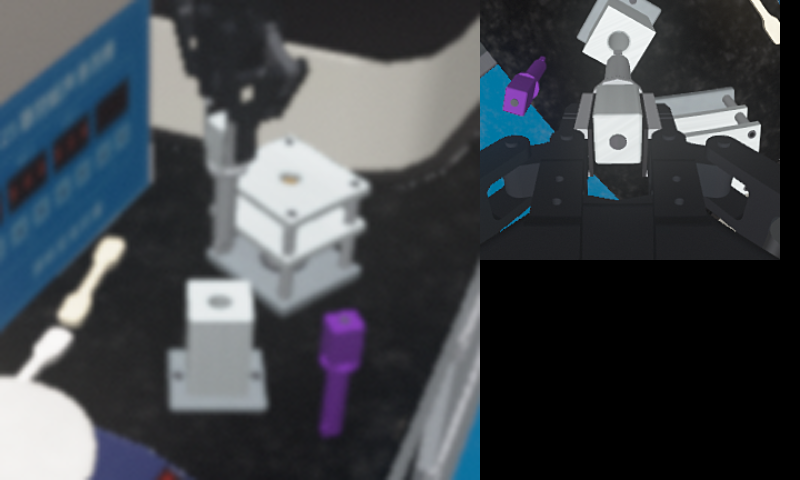

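The spindle is held upright, tang clear of the block (composite left ~225,200; wrist view shows head top at ~618,142 and the empty block hole). Next I put the wrist camera above the bore to find its centre and the slot direction.

>>> apply_moves:
  series:
    - [-3.28,1.57,0,0,0,0,-1]
    - [-3.28,1.57,0,0,0,0,-1]
    - [-3.28,1.57,0,0,0,0,-1]
    - [-3.28,1.57,0,0,0,0,-1]
    - [-3.28,1.57,0,0,0,0,-1]
    - [-3.28,1.57,0,0,0,0,-1]
    - [0,0,0,0,0,0,-1]
    - [0,0,0,0,0,0,-1]
    - [0,0,0,0,0,0,-1]

```text
time_s: 5.55
ee_pos: [466.5, -414.1, 212.5]
orientation: [-0.001, 0.89, 0.456, -0.0]
ft_force: [0.2, 0.7, -1.6]
width: 0.223
grip_force: 59.0
```

```bash
python3 - <<'E'
from h import *
d=wrist('w3');P=wpts(d);z=P[...,2];ok=d['range_z']>0;V,U=np.indices(z.shape)
print(d['p'],d['Rt'][:,0])
m=ok&(abs(z-96)<4)&(abs(P[...,0]-507.8)<70)&(abs(P[...,1]+357)<70)
q=P[m];print(len(q),q[:,2].mean(),cv2.minAreaRect(q[:,:2].astype(np.float32)))
# bore: non-plate pixels near centre
h=ok&(np.hypot(P[...,0]-508,P[...,1]+357)<18)&(z<90)
print('bore px',h.sum(),U[h].mean(),V[h].mean())
# head in tool frame
for n in('w2','w3'):
  e=np.load(n+'.npy',allow_pickle=True).item();Q=(wpts(e)-e['p'])@e['Rt']
  m=(e['range_z']>0)&(abs(Q[...,0])<25)&(abs(Q[...,1])<9)&(Q[...,2]<-25)&(Q[...,2]>-36)
  g=Q[m];print(n,'head',len(g),g.mean(0),cv2.minAreaRect(g[:,:2].astype(np.float32)))
u0,v0=int(U[h].mean()),int(V[h].mean())
cv2.imwrite('pics/c3.png',cv2.resize(d['pixels'][v0-40:v0+40,u0-50:u0+50],(700,560),interpolation=cv2.INTER_CUBIC));print(u0,v0)
E
```

```text
[ 466.50020241 -414.13534243  212.51624856] [5.83872858e-01 8.11844862e-01 6.36705964e-04]
10349 96.20113729069907 ((506.75341796875, -355.1531066894531), (86.77461242675781, 96.8669662475586), 61.564674377441406)
bore px 309 253.5631067961165 112.42071197411003
w2 head 1945 [  3.09983779  -0.10321167 -29.1194337 ] ((1.4061193466186523, -0.05572223663330078), (25.357513427734375, 17.877817153930664), 0.025920771062374115)
w3 head 1943 [  3.07947481  -0.08098866 -29.07936627] ((1.4592771530151367, -0.14807510375976562), (25.1104793548584, 17.961875915527344), 0.6842498779296875)
253 112
```

View pics/c3.png

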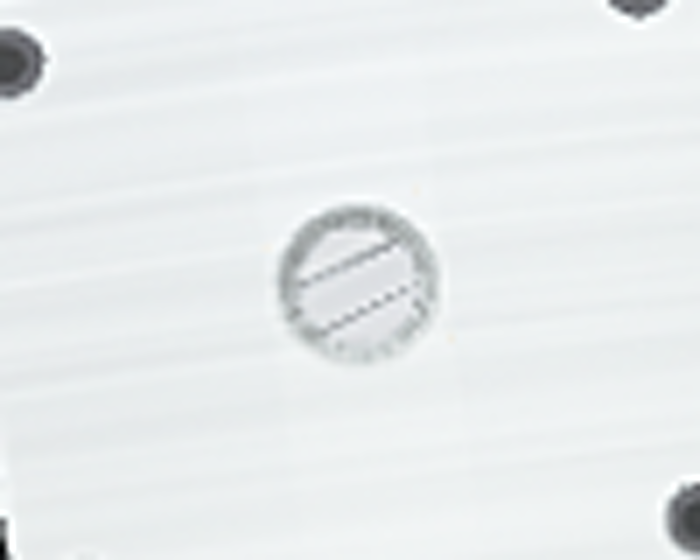

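The crop shows the bore at (359,284), with the slot clearly visible in the dog below: edges from (300,285)-(395,242) and (318,335)-(412,288).

```bash
python3 - <<'E'
from h import *
d=np.load('w3.npy',allow_pickle=True).item()
f=lambda x,y,h:plane(d,np.array(203+x/7.-.43),np.array(72+y/7.-.43),h)
print('bore',f(359,284,96))
for a,b in(((300,285),(395,242)),((318,335),(412,288))):
  A,B=f(*a,34),f(*b,34);v=B-A;print(A,B,np.degrees(np.arctan2(v[1],v[0])))
# block hole in w2
e=np.load('w2.npy',allow_pickle=True).item();P=wpts(e);z=P[...,2];ok=e['range_z']>0
print(e['p'])
m=ok&(abs(z-84)<3)&(np.hypot(P[...,0]-505,P[...,1]+199)<36)
q=P[m];print(len(q),cv2.minAreaRect(q[:,:2].astype(np.float32)))
# head top plane only, tight, in world for w2
for n in('w2','w3'):
  e=np.load(n+'.npy',allow_pickle=True).item();Q=(wpts(e)-e['p'])@e['Rt']
  m=(e['range_z']>0)&(abs(Q[...,0])<25)&(abs(Q[...,1])<9)&(Q[...,2]<-20)&(Q[...,2]>-40)
  g=Q[m];md=np.median(g[:,2]);g=g[abs(g[:,2]-md)<1];print(n,md,np.percentile(g[:,0],[0.5,99.5]),np.percentile(g[:,1],[.5,99.5]))
  gg=np.polyfit(g[:,0],g[:,2],1);print('slope x',gg)
E
```

```text
bore [ 507.00632416 -355.03910591   96.        ]
[ 499.58738592 -349.75808072   34.        ] [ 515.20464478 -352.80567252   34.        ] -11.042077410272132
[ 497.29643088 -357.633556     34.        ] [ 513.18429124 -360.08593617   34.        ] -8.774674091940152
[ 504.63229559 -200.03779668  212.05633053]
1769 ((504.57733154296875, -198.47348022460938), (46.53004455566406, 46.20184326171875), 24.595760345458984)
w2 -29.098233269829937 [-10.49802334  13.21398812] [-8.91442036  8.30158461]
slope x [-2.99627403e-03 -2.91214450e+01]
w3 -29.041913670247595 [-10.260596    13.21465431] [-8.92857645  8.28823286]
slope x [ 1.35691283e-03 -2.90978698e+01]
```

>>> apply_moves:
  series:
    - [2.2,-3,0,0,0,0,-1]
    - [2.15,-3,0,0,0,0,-1]
    - [0,0,0,0,0,8,-1]
    - [0,0,0,0,0,8,-1]
    - [0,0,0,0,0,8,-1]
    - [0,0,0,0,0,8,-1]
    - [0,0,0,0,0,8,-1]
    - [0,0,0,0,0,8,-1]
    - [0,0,0,0,0,8,-1]
    - [0,0,0,0,0,8.2,-1]
    - [0,0,0,0,0,0,-1]
    - [0,0,0,0,0,0,-1]
    - [0,0,0,0,0,0,-1]

```text
time_s: 6.9
ee_pos: [443.4, -344.2, 213.4]
orientation: [0.0, 0.996, -0.085, 0.0]
ft_force: [-0.5, -0.5, -2.6]
width: 0.22
grip_force: 59.5
```

```bash
python3 - <<'E'
from h import *
d=wrist('w4');P=wpts(d);z=P[...,2];ok=d['range_z']>0;V,U=np.indices(z.shape)
print(d['p'],d['Rt'],np.degrees(np.arctan2(d['Rt'][1,0],d['Rt'][0,0])))
h=ok&(np.hypot(P[...,0]-507,P[...,1]+355)<20)&(z<92)
u0,v0=int(U[h].mean()),int(V[h].mean());print(h.sum(),u0,v0)
m=ok&(abs(z-96)<4)&(abs(P[...,0]-507.8)<70)&(abs(P[...,1]+357)<70)
print(cv2.minAreaRect(P[m][:,:2].astype(np.float32)))
Q=(P-d['p'])@d['Rt'];m=ok&(abs(Q[...,0])<25)&(abs(Q[...,1])<13)&(abs(Q[...,2]+29)<1.5)
g=Q[m];print(np.percentile(g[:,0],[.5,99.5]),np.percentile(g[:,1],[.5,99.5]),g[:,2].mean())
cv2.imwrite('pics/c4.png',cv2.resize(d['pixels'][v0-40:v0+40,u0-50:u0+50],(700,560),interpolation=cv2.INTER_CUBIC))
E
```

```text
[ 443.35780943 -344.23503622  213.39776327] [[ 9.85644536e-01 -1.68833765e-01  9.19965885e-05]
 [-1.68833757e-01 -9.85644537e-01 -9.35599165e-05]
 [ 1.06472008e-04  7.66846908e-05 -9.99999991e-01]] -9.720018192187442
319 254 118
((506.6897888183594, -355.2133483886719), (86.86080932617188, 96.69383239746094), 61.85212707519531)
[-12.04827992  11.81969261] [-11.7274082   11.21763163] -29.185449900267983
```

View pics/c4.png

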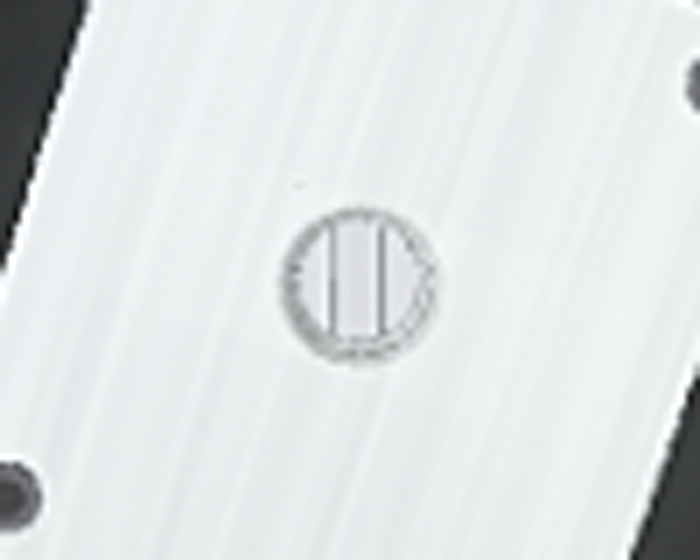

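Bore at crop (360,286); slot now vertical, i.e. along tool x, aligned with the tang.

```bash
python3 - <<'E'
from h import *
for n in('w2','w3','w4'):
  d=np.load(n+'.npy',allow_pickle=True).item();P=wpts(d);ok=d['range_z']>0
  Q=(P-d['p'])@d['Rt'];m=ok&(abs(Q[...,0])<25)&(abs(Q[...,1])<7)&(abs(Q[...,2]+29.1)<1.2)
  g=Q[m];print(n,np.percentile(g[:,0],[0,.5,1,99,99.5,100]).round(2),g.mean(0))
  for lo,hi in((-7,-2),(-2,2),(2,7)):
    k=g[(g[:,1]>lo)&(g[:,1]<hi)];print(k[:,0].min(),k[:,0].max())
  # head centre mark dark spot
b=plane(d,np.array(204+360/7-.43),np.array(78+286/7-.43),96);print('bore',b,'tool',(b-d['p'])@d['Rt'])
E
```

```text
w2 [-10.72 -10.42 -10.09  13.19  13.33  13.87] [  2.41221891   0.06739147 -29.17216274]
-10.719724550553286 13.867618469591932
-10.655822869730077 13.559750428401053
-9.922777694066179 13.558451170825704
w3 [-10.76 -10.16  -9.87  13.07  13.26  13.82] [ 2.39869846e+00  1.77660702e-02 -2.91492934e+01]
-10.756032874465316 13.595463941514737
-10.239893532344052 13.818224486270003
-10.06941999966812 13.445411775530141
w4 [-12.29 -12.05 -11.58  11.62  11.71  12.19] [ 8.81008678e-01 -2.17688327e-02 -2.92339902e+01]
-12.292117441925814 12.18792337236956
-12.22718392876407 11.650010666027779
-11.492420517101323 11.935923273907157
bore [ 506.74659899 -355.06447756   96.        ] tool [ 6.42946898e+01 -3.71909296e-02  1.17404607e+02]
```

```bash
python3 - <<'E'
from h import *
wrist('w5')
for n in('w2','w3','w4','w5'):
  d=np.load(n+'.npy',allow_pickle=True).item();P=wpts(d);ok=d['range_z']>0
  Q=(P-d['p'])@d['Rt'];m=ok&(abs(Q[...,0])<14)&(abs(Q[...,1])<7)&(abs(Q[...,2]+29.1)<3)
  g=Q[m];A=np.c_[g[:,0],g[:,1],np.ones(len(g))];c=np.linalg.lstsq(A,g[:,2],rcond=None)[0]
  k=abs(g[:,2]-A@c)<.7;g=g[k];print(n,np.degrees(c[:2]),c[2],np.percentile(g[:,0],[.5,99.5]).mean(),'ang to vertical',np.degrees(np.arccos(-d['Rt'][2,2])))
E
```

```text
w2 [1.40139162 0.30866574] -29.205757241088065 1.838486502070534 ang to vertical 0.09135350810363979
w3 [ 1.64203047 -0.05820938] -29.145335728613645 1.8148690250966304 ang to vertical 0.09363248250413375
w4 [2.13545705 0.26475377] -29.230917055949874 0.29803059250358643 ang to vertical 0.007517946448759932
w5 [1.91949629 0.05750995] -29.266246859233803 0.32139784919807024 ang to vertical 0.009001742680150237
```

>>> apply_moves:
  series:
    - [2,0,0,0,0,0,-1]
    - [2,0,0,0,0,0,-1]
    - [1.42,0,0,0,0,0,-1]
    - [1,0,1,0,0,0,-1]
    - [0,0,1,0,0,0,-1]
    - [0,0,0.8,0,0,0,-1]
    - [0,0,0.3,0,0,0,-1]
    - [0,0,0,0,0,0,-1]
    - [0,0,0,0,0,0,-1]
    - [0,0,0,0,0,0,-1]
  squeeze: 40

```text
time_s: 8.0
ee_pos: [506.4, -356.0, 182.9]
orientation: [0.0, 0.996, -0.087, 0.0]
ft_force: [-0.4, 0.5, -1.1]
width: 0.222
grip_force: 59.5
```

```bash
python3 - <<'E'
from h import *
d=wrist('w6');print(d['p'],np.degrees(np.arctan2(d['Rt'][1,0],d['Rt'][0,0])),manip.get_state()['ft_force'])
P=wpts(d);ok=d['range_z']>0
Q=(P-d['p'])@d['Rt'];m=ok&(abs(Q[...,0])<14)&(abs(Q[...,1])<7)&(abs(Q[...,2]+29.1)<1.2);g=Q[m];print(np.percentile(g[:,0],[.5,99.5]),g[:,2].mean())
s=imaging.get_image('scene');np.save('scene6.npy',s,allow_pickle=True)
K,R,t=map(np.array,(s['K'],s['R'],s['t']))
c=K@(R@np.array([507,-355,100])+t.ravel());u,v=(c[:2]/c[2]).astype(int);print(u,v)
a=cv2.resize(s['pixels'][v-30:v+30,u-40:u+40],(800,600),interpolation=cv2.INTER_CUBIC)
cv2.imwrite('pics/c6.png',a)
E
```

```text
[ 506.42766777 -355.96477162  182.89511982] -9.954966308238026 [ 0.05082308  0.0283093  -2.24406889]
[-11.80643555  11.91635854] -29.225067686775535
316 147
```

View pics/c6.png

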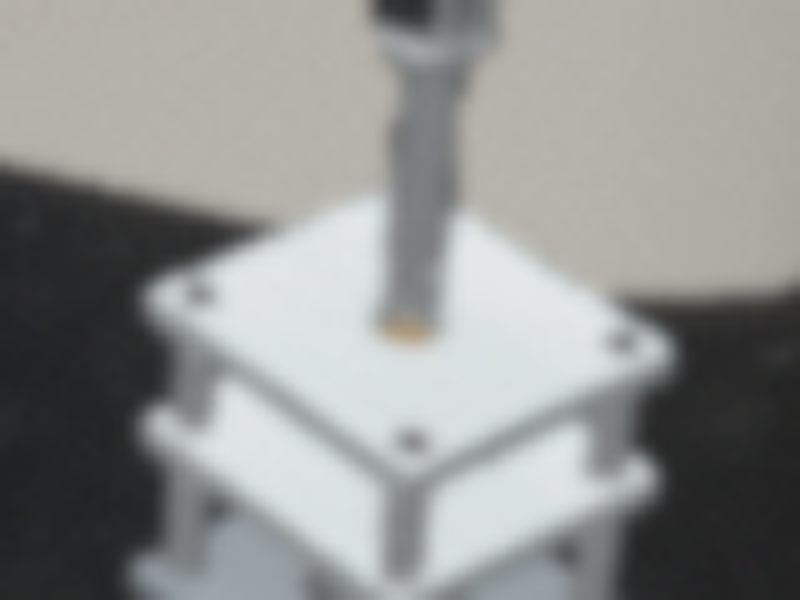

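Scene crop: the spindle hangs over the bore at (408,325), and the shaft runs from (412,310) up to (432,70), perhaps slightly leaning. I check the lean numerically.

```bash
python3 - <<'E'
from h import *
s=np.load('scene6.npy',allow_pickle=True).item();K,R,t=map(np.array,(s['K'],s['R'],s['t']));t=t.ravel()
pr=lambda X:(lambda c:c[:2]/c[2])(K@(R@np.array(X)+t))
print('cam',-R.T@t)
g=cv2.cvtColor(s['pixels'],cv2.COLOR_BGR2GRAY).astype(float)
V=[pr([506.5,-355.9,z]) for z in range(90,181,5)];V=np.array(V)
for v in range(124,148,2):
  row=cv2.resize(g[v:v+1,300:340],(400,1),interpolation=cv2.INTER_LINEAR)[0]
  uc=np.interp(v,V[::-1,1],V[::-1,0])
  # threshold at mid
  i=int((uc+.5-300)*10);th=(row[i]+ (160 if v<136 else 190))/2
  l=i
  while l>0 and row[l]<th:l-=1
  r=i
  while r<399 and row[r]<th:r+=1
  print(v,'pred',uc.round(2),'meas',round(300+(l+r)/20-.5,2),'w',(r-l)/10,'z',np.interp(v,V[::-1,1],np.arange(180,89,-5)))
E
```

```text
cam [249.12726435 495.66123552 697.34839145]
124 pred 318.89 meas 319.0 w 7.0 z 164.8377549515502
126 pred 318.72 meas 318.85 w 6.3 z 159.43021451664308
128 pred 318.55 meas 318.2 w 5.8 z 153.98539105219828
130 pred 318.38 meas 317.75 w 6.7 z 148.502955550599
132 pred 318.2 meas 317.8 w 6.6 z 142.9825790042285
134 pred 318.03 meas 318.0 w 6.6 z 137.42393240547008
136 pred 317.86 meas 318.1 w 7.4 z 131.82668674670708
138 pred 317.69 meas 317.7 w 6.0 z 126.19051302032264
140 pred 317.52 meas 317.25 w 5.5 z 120.51508221870002
142 pred 317.35 meas 317.05 w 5.1 z 114.79882514662782
144 pred 317.18 meas 316.85 w 4.7 z 109.03922866887872
146 pred 317.01 meas 316.7 w 5.0 z 103.23916875463011
```

>>> apply_moves:
  series:
    - [0,-0.08,0,0,0,0,-1]
    - [0,0,0,0,0,0,-1]
    - [0,0,0.2,0,0,0,-1]
    - [0,0,0.2,0,0,0,-1]
    - [0,0,0.2,0,0,0,-1]
    - [0,0,0.1,0,0,0,-1]
    - [0,0,0.1,0,0,0,-1]
    - [0,0,0,0,0,0,-1]
  squeeze: 40

```text
time_s: 8.9
ee_pos: [506.6, -354.9, 174.1]
orientation: [-0.0, 0.996, -0.087, -0.0]
ft_force: [0.8, 0.6, -2.0]
width: 0.225
grip_force: 59.5
```

>>> apply_moves:
  series:
    - [0,0,0.15,0,0,0,-1]
    - [0,0,0.15,0,0,0,-1]
    - [0,0,0.1,0,0,0,-1]
    - [0,0,0.1,0,0,0,-1]
    - [0,0,0.1,0,0,0,-1]
    - [0,0,0.1,0,0,0,-1]
    - [0,0,0.1,0,0,0,-1]
    - [0,0,0.1,0,0,0,-1]
    - [0,0,0.1,0,0,0,-1]
    - [0,0,0,0,0,0,-1]
    - [0,0,0,0,0,0,-1]

```text
time_s: 10.0
ee_pos: [506.6, -355.0, 164.3]
orientation: [-0.0, 0.996, -0.087, 0.0]
ft_force: [-0.3, 0.1, -2.3]
width: 0.221
grip_force: 59.5
```

>>> apply_moves:
  series:
    - [0,0,0.1,0,0,0,-1]
    - [0,0,0.1,0,0,0,-1]
    - [0,0,0.1,0,0,0,-1]
    - [0,0,0.1,0,0,0,-1]
    - [0,0,0.1,0,0,0,-1]
    - [0,0,0.1,0,0,0,-1]
    - [0,0,0.1,0,0,0,-1]
    - [0,0,0,0,0,0,-1]

```text
time_s: 10.8
ee_pos: [506.7, -355.2, 157.2]
orientation: [0.0, 0.996, -0.087, 0.0]
ft_force: [0.8, -3.5, -1.1]
width: 0.224
grip_force: 59.5
```

>>> apply_moves:
  series:
    - [0,0.04,0,0,0,0,-1]
    - [0,0,0.15,0,0,0,-1]
    - [0,0,0.15,0,0,0,-1]
    - [0,0,0.15,0,0,0,-1]
    - [0,0,0.15,0,0,0,-1]
    - [0,0,0.15,0,0,0,-1]
    - [0,0,0.15,0,0,0,-1]
    - [0,0,0.15,0,0,0,-1]
    - [0,0,0,0,0,0,-1]

```text
time_s: 11.7
ee_pos: [506.5, -355.4, 146.5]
orientation: [-0.0, 0.996, -0.087, -0.0]
ft_force: [1.2, -2.1, -2.4]
width: 0.227
grip_force: 59.3
```

>>> apply_moves:
  series:
    - [0.01,0.04,0,0,0,0,-1]
    - [0,0,0.15,0,0,0,-1]
    - [0,0,0.15,0,0,0,-1]
    - [0,0,0.15,0,0,0,-1]
    - [0,0,0.1,0,0,0,-1]
    - [0,0,0.1,0,0,0,-1]
    - [0,0,0.1,0,0,0,-1]
    - [0,0,0.1,0,0,0,-1]
    - [0,0,0,0,0,0,-1]

```text
time_s: 12.6
ee_pos: [506.5, -355.7, 138.0]
orientation: [-0.0, 0.996, -0.087, -0.0]
ft_force: [0.6, -0.3, -2.3]
width: 0.224
grip_force: 59.5
```

>>> apply_moves:
  series:
    - [0,0,0.15,0,0,0,-1]
    - [0,0,0.15,0,0,0,-1]
    - [0,0,0.15,0,0,0,-1]
    - [0,0,0.15,0,0,0,-1]
    - [0,0,0.1,0,0,0,-1]
    - [0,0,0.1,0,0,0,-1]
    - [0,0,0.1,0,0,0,-1]
    - [0,0,0,0,0,0,-1]

```text
time_s: 13.4
ee_pos: [506.5, -355.8, 129.1]
orientation: [-0.0, 0.996, -0.087, -0.0]
ft_force: [1.0, -0.0, -3.2]
width: 0.223
grip_force: 59.5
```

>>> apply_moves:
  series:
    - [0,0,0.1,0,0,0,-1]
    - [0,0,0.1,0,0,0,-1]
    - [0,0,0.1,0,0,0,-1]
    - [0,0,0.1,0,0,0,-1]
    - [0,0,0.1,0,0,0,-1]
    - [0,0,0.1,0,0,0,-1]
    - [0,0,0,0,0,0,-1]

```text
time_s: 14.1
ee_pos: [506.5, -355.8, 123.1]
orientation: [-0.0, 0.996, -0.087, -0.0]
ft_force: [0.4, -0.2, -1.9]
width: 0.225
grip_force: 59.5
```

Through both plates' lead-ins with no force; now towards the dog (tip 41.3; dog top 34).

>>> apply_moves:
  series:
    - [0,0,0.15,0,0,0,-1]
    - [0,0,0.15,0,0,0,-1]
    - [0,0,0.1,0,0,0,-1]
    - [0,0,0.1,0,0,0,-1]
    - [0,0,0.1,0,0,0,-1]
    - [0,0,0.1,0,0,0,-1]
    - [0,0,0.1,0,0,0,-1]
    - [0,0,0,0,0,0,-1]

```text
time_s: 14.9
ee_pos: [506.6, -355.8, 115.1]
orientation: [-0.0, 0.996, -0.087, -0.0]
ft_force: [0.7, -0.6, -3.1]
width: 0.22
grip_force: 59.4
```

>>> apply_moves:
  series:
    - [0,0,0.1,0,0,0,-1]
    - [0,0,0.1,0,0,0,-1]
    - [0,0,0,0,0,0,-1]

```text
time_s: 15.2
ee_pos: [506.6, -355.8, 113.1]
orientation: [-0.0, 0.996, -0.087, -0.0]
ft_force: [0.4, -0.2, -1.9]
width: 0.223
grip_force: 59.4
```

Tip at 31.3 without force: the tang is in the slot. Down to just above home.

>>> apply_moves:
  series:
    - [0,0,0.1,0,0,0,-1]
    - [0,0,0.1,0,0,0,-1]
    - [0,0,0.1,0,0,0,-1]
    - [0,0,0.1,0,0,0,-1]
    - [0,0,0.1,0,0,0,-1]
    - [0,0,0.1,0,0,0,-1]
    - [0,0,0,0,0,0,-1]

```text
time_s: 15.9
ee_pos: [506.6, -355.8, 107.1]
orientation: [-0.0, 0.996, -0.087, -0.0]
ft_force: [1.1, 1.0, -0.7]
width: 0.223
grip_force: 59.4
```

>>> apply_moves:
  series:
    - [0,0,0.05,0,0,0,-1]
    - [0,0,0.04,0,0,0,-1]
    - [0,0,0,0,0,0,-1]

```text
time_s: 16.2
ee_pos: [506.6, -355.8, 106.4]
orientation: [0.0, 0.996, -0.087, -0.0]
ft_force: [0.0, -0.5, -1.8]
width: 0.223
grip_force: 59.5
```

>>> apply_moves:
  series:
    - [0,0,0,0,0,0,0]
    - [0,0,0,0,0,0,0]
    - [0,0,0,0,0,0,0]
    - [0,0,0,0,0,0,0]
    - [0,0,0,0,0,0,0]
    - [0,0,0,0,0,0,0]
    - [0,0,-1,0,0,0,0.3]
    - [0,0,-2,0,0,0,0.3]
    - [0,0,-3,0,0,0,0.3]
    - [0,0,-3,0,0,0,0.3]
    - [0,0,-3,0,0,0,0.3]
    - [0,0,0,0,0,0,0.3]
    - [0,0,0,0,0,0,0.3]

```text
time_s: 17.5
ee_pos: [506.8, -356.0, 227.5]
orientation: [0.001, 0.996, -0.087, 0.001]
ft_force: [-0.4, -0.8, -0.5]
width: 0.649
grip_force: 0.0
```

```bash
python3 - <<'E'
from h import *
s=manip.get_state();print(s['time_s'],s['ft_force'],s['grip_force'],s['ee_pos'])
d=wrist('w7');P=wpts(d);ok=d['range_z']>0;m=ok&(np.hypot(P[...,0]-506.7,P[...,1]+355.1)<16)&(P[...,2]>104)&(P[...,2]<160)
q=P[m];top=q[q[:,2]>np.percentile(q[:,2],60)-2];print(len(q),np.median(top[:,2]),cv2.minAreaRect(top[:,:2].astype(np.float32)))
t=imaging.get_image('top');P=pts(t);m=(np.hypot(P[...,0]-507.8,P[...,1]+357)<16)&(P[...,2]>104)&(P[...,2]<160);print(m.sum(),np.median(P[m][:,2]) if m.any() else '')
s=imaging.get_image('scene')['pixels'];cv2.imwrite('pics/c7.png',cv2.resize(s[105:195,260:370],(770,600),interpolation=cv2.INTER_CUBIC))
E
```

```text
17.5 [-0.39743401 -0.77008658 -0.53052717] 0.0 [ 506.77158946 -355.97049739  227.45787737]
827 135.24370390440134 ((506.2773132324219, -354.6212463378906), (19.866487503051758, 23.997394561767578), 76.69326782226562)
0
```

View pics/c7.png

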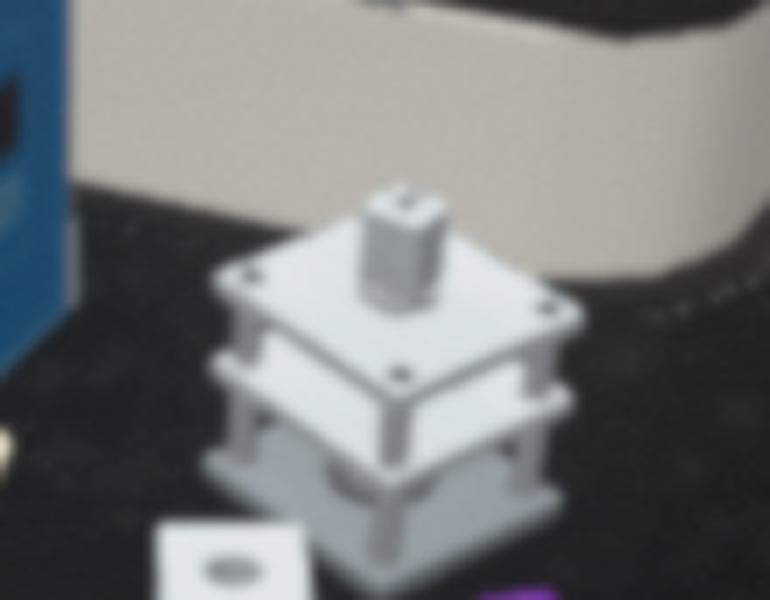

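The picture shows the spindle upright in the stand at (402,250), its collar down on the upper plate and the gripper clear. The head top measures z=135.2, against 135 when fully home.

```bash
python3 -c "
from bench import job
print(job.close_job())"
```

```text
the job is handed in; nothing more can be done
None
```

The spindle is through both plates with its tang in the dog's slot and its collar home on the upper plate (head top measured at 135.2 mm, 135 mm when fully home). It is released with the gripper clear, and I handed the job in at about 18 s; the hand-in returned no verdict.

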